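# Unlock a sharpener's guard and hold it open at 60 degrees

## Task

The guard over the stone of the bench sharpener is locked by the push-and-turn knob at its front: push the knob down and, keeping it down, turn it a quarter turn anticlockwise (seen from above) so that its tongue swings off the guard. Then swing the guard up until it stands 60 degrees open and hold it there so that the stone can be got at: it falls shut by itself, so finish while still holding it in the fingers, with nothing propped under it. Leave the loose things round the sharpener where they are.

Things in the scene. Friction and masses are not known exactly. Their poses are not given: they have to be found in the camera images.
- sharpener: grey bench sharpener, fixed, 206 x 160 mm, standing on a thin brown cork mat; origin under its middle, on the mat's top (mat 4 mm thick), z up, local -x is its front (the side with the handle and the knob), local +y is the knob's side. Flat deck 50 mm above the origin. A flat round stone lies under the guard.
- hinge_mid (a point): middle of the hinge axis of the guard, fixed to the sharpener (axis along its y), at [0.078, 0, 0.056] in its frame. The guard is an aluminium cover with a clear window, 137 mm deep, 150 mm wide, 40 mm high, its top 92 mm above the sharpener's origin when shut
- handle (a point): middle of the steel bar handle of the guard: a round bar 10 mm thick, along the sharpener's y, about 50 mm free length, standing 45 mm in front of the guard's front wall; turns with the guard. Shut, it is at [-0.110, -0.035, 0.086] in the sharpener's frame; there, it is 36 mm above the deck, so 26 mm and more are free all round it
- guard (a joint): hinge of the guard: opening angle in rad, 0 shut, grows as its front rises (60 degrees = 1.047), stop at 1.4. It falls shut freely from any angle (0.3 to 0.6 kg). The handle moves on an arc about hinge_mid, up and towards the rear (local +x)
- knob_grip (a point): middle of the knob's black bar grip (42 mm long, 13 wide, 25 high) on a 48 mm round flange whose top is 12.5 mm below this point; z is the upright knob axis, x runs along bar and steel tongue. The tongue reaches 37 mm from the axis, over the guard's front edge while locked. At rest 125.5 mm above the sharpener's origin, at [-0.090, 0.050]; sinks and turns with the knob
- knob_push (a joint): how far the knob is pushed down, m: 0 at rest, up to 0.0085; a spring needs about 4 N to start and 10 N fully down. It must be more than about 0.0065 down to turn past the tooth inside the housing
- knob_turn (a joint): angle of the knob in rad: 0 to 0.12 at the start, locked (tongue over the guard); grows anticlockwise seen from above, stop at 1.6. Unless pushed down it is stopped near 0.2. Past about 1.3 it springs up again and stays free; while locked the guard lifts only about 4 degrees
- wax_tin: loose white round tin, 68 mm across, 43 mm high, origin under its centre; to be left alone
- tape_measure: loose yellow tape measure, 31 x 79 x 63 mm high, origin under its centre; to be left alone
- sanding_block: loose cork sanding block, 67 x 112 x 33 mm high, origin under its centre; to be left alone
- wood_block_4: loose small wooden block, 45 x 60 x 30 mm high, origin under its centre; to be left alone

How it is judged:
By the outcome, as a careful person would: the job done as asked, in the order asked, and still so for the second after the job is handed in, while the arm keeps its last pose, push and grip.
It also fails if it takes over 54 s, if anything falls off the work surface, if the arm or the gripper's body presses on something with over 40 N, if the wrist force passes 120 N, or if a joint passes its speed limit or range.

## Robot

A 6-joint arm with a two-finger parallel gripper is mounted at the origin on the work surface; the furniture and walls round the work are solid. World frame = base frame: x ahead of the robot, y to its left, z up, the work surface at z = 0. Lengths are in m, angles in rad, forces in N, time in s.
With the tool pointing down it reaches from about 0.4 to 0.825 m from the base axis. Payload 7 kg.
Tool frame: the origin (TCP) lies at the very end of the fingers, on their centre line; the grasp point (between the pads) lies arm.hold_point_z behind it (arm.hold_point_z is the distance from the TCP to the grasp point, in m); z points along the fingers, y is the line along which they close (so a half turn about z gives the same grasp; the last joint's range is limited). The gripper opens to 88 mm and grips with 3 to 60 N. Pads are 19 mm wide; open, the fingers measure 130 mm over their backs; the gripper's body (78 mm by 193 mm) begins 47 mm behind the grasp point.
Start: joints at [1.619, 0.359, 0.012, 0, -1.224, -0.288], TCP at [0.16, 0.656, 0.198] pointing down, gripper open.
Joint ranges: [-3.07, 3.07], [-1.43, 2.12], [-1.02, 1.25], [-3.03, 1.67], [-3.05, -0], [-3.03, 3.03]. Speed limits (rad/s): [2.39, 2.39, 3.01, 3.14, 3.14, 3.14].

## Interface

Orientations are given as [roll, pitch, yaw] about the fixed x, y, z axes, in that order (R = Rz(yaw) Ry(pitch) Rx(roll)).
In Python, from station import arm gives the robot as it stands.
- The arm moves only by the tool creep_tool, called as name(argument=value, ...) on one line, values as JSON. Schema: {"type":"object","properties":{"rows":{"type":"array","items":{"type":"number"},"minItems":5,"maxItems":100},"force":{"type":"number"},"only":{"type":"string"},"quiet":{"type":"boolean"},"lines":{"type":"string"}},"required":["rows"],"additionalProperties":false}. rows is one flat list of numbers that holds 1 to 20 rows one after another, with no inner brackets; each row has 5 numbers: the finger opening in m, then dx, dy, dz in a scale on which 1.0 is 0.8 m, then a turn about the tool's z in normalised numbers (1 is 4 rad); each row is the pose to reach, as a shift and turn from the pose commanded when the call began, along the tool's axes at that moment; what a row does not reach only later rows make up. A row lasts 1/12 s, in which the tool goes at most 0.0417 m and 0.125 rad, less where a joint would pass 70% of its speed; a pose out of reach is approached as far as the arm can. The fingers move at their own pace and stop on an object; force is the grip in N (left out, the last holds). Time passes only in rows, so rows that do not move let the fingers close. The tool returns the time, the measured TCP pose, the force, the opening and the grip force at its end. only (a regular expression) keeps the lines of the reply that match it, lines (a string "A,B") keeps lines A to B, and quiet returns only ok. No shift or turn number may pass 1 either way. Input that does not fit is refused with a message, and nothing moves.
- arm.get_state(): the state, without advancing time (a new reading comes with each control period).
- arm.grab_frame(name): name is "side" or "top"; returns the picture (420x560x3 uint8, red, green, blue); there is no depth.
- arm.camera_params(name): a dict with "fx", "fy", "cx", "cy" (pixels), "D" ([k1, k2, p1, p2, k3] as OpenCV has them; the pictures are not rectified), "T" (4x4, takes a point from camera to world coordinates). Camera axes: x right, y down, z forward; pixel columns grow to the right and rows downward; lengths in m; the calibration is good to about 2 mm. A picture is of the moment at which its call begins. camera_params takes no time and is no camera call.
- arm.job_done(): hands the job in; it is judged then, once.
The state is a dict: "t": time; "q": joint angles; "qd": joint speeds; "joint_efforts": joint torques, N m; "eef_pos": TCP position; "ee_rot": TCP orientation; "force": force on the tool from outside, world axes, zero at the start; "moment": the same for the moment, N m; "width": finger opening in m; "gripper_force": force on a finger pad.
Only numpy, scipy, OpenCV 4.12 (cv2) and the standard library are available. Lean on these libraries where they do the work, as an engineer would, in place of code of your own. Each camera call takes 0.05 s, during which the arm holds its last target. There are 200 camera calls.

## Working session

There is one attempt and no reset: what is moved stays moved. The work goes in short steps, Python scripts to look and compute and a tool call to move; the robot and the scene stay as the last step left them, time stands still between calls to the robot, and variables do not carry over. Pictures are saved under pics/ and viewed, at most 10 in all, crops included, and the job is handed in when it is done.

```bash
ls; mkdir -p pics
```

Run:
```python
from station import arm
import cv2
for n in("side","top"):
    cv2.imwrite(f"pics/{n}0.png",cv2.resize(arm.grab_frame(n)[:,:,::-1],(800,600),interpolation=cv2.INTER_CUBIC))
    p=arm.camera_params(n);print(n,{k:(v.round(4).tolist() if hasattr(v,'round') and k=='T' else v) for k,v in p.items()})
s=arm.get_state();print(s,arm.hold_point_z)
```

```text
pics
side {'fx': 404.428888838617, 'fy': 404.428888838617, 'cx': 272.6895936281577, 'cy': 206.6832809733661, 'D': array([-0.08180656,  0.        ,  0.        ,  0.        ,  0.        ]), 'T': [[0.9358, -0.2198, 0.2755, 0.0882], [-0.3524, -0.5845, 0.7308, -0.619], [0.0004, -0.7811, -0.6245, 0.7105], [0.0, 0.0, 0.0, 1.0]]}
top {'fx': 458.72141568615694, 'fy': 458.72141568615694, 'cx': 282.7575915783214, 'cy': 207.5771279539994, 'D': array([0.05408039, 0.        , 0.        , 0.        , 0.        ]), 'T': [[-0.0244, -0.9861, 0.1641, 0.1715], [-0.9997, 0.0234, -0.0079, 0.1255], [0.004, -0.1643, -0.9864, 1.2663], [0.0, 0.0, 0.0, 1.0]]}
{'t': 0.1, 'q': array([ 1.61905975e+00,  3.59318131e-01,  1.11578501e-02, -2.78543633e-04,
       -1.22406792e+00, -2.88063994e-01]), 'qd': array([ 1.21824688e-03, -2.34113325e-03,  5.32777091e-04,  6.80459106e-04,
        8.22638748e-05, -3.29395995e-03]), 'joint_efforts': array([-1.45647824e-03, -5.84163558e+01,  2.93750256e+01,  7.01550275e+00,
        1.01607552e-02, -4.89055708e-05]), 'eef_pos': array([0.16026901, 0.6552236 , 0.19702315]), 'ee_rot': array([ 3.14014538e+00, -1.55750956e-04, -2.39895299e-01]), 'force': array([-0.10303553,  0.51086054,  1.13364237]), 'moment': array([ 0.03855993, -0.00473472,  0.00273142]), 'gripper_force': 0.0, 'width': 0.0873658356315392} 0.0188
```

View pics/side0.png

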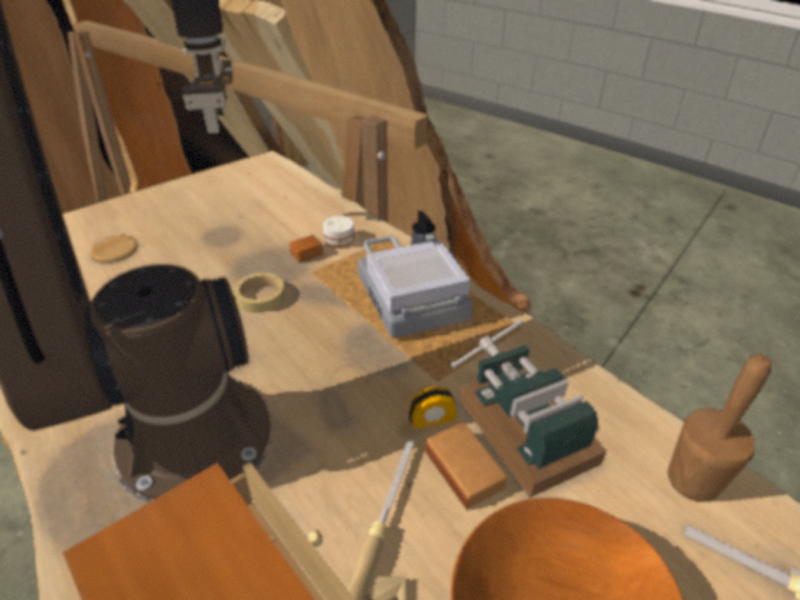

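View pics/top0.png

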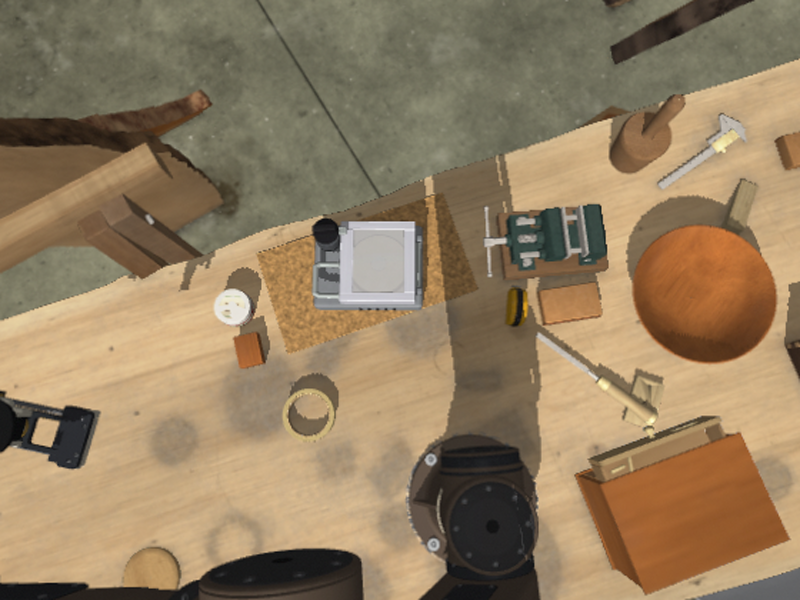

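The sharpener is at about (368,263) in the 800px top view with its front facing left (world +y), and the knob at (326,233). In the side view the knob is at (424,228) and the handle at (380,243). Next I'll enlarge both.

Run:
```python
from station import arm
import cv2
a=arm.grab_frame("side")[135:245,215:365,::-1]   # 150x110
b=arm.grab_frame("top")[130:240,170:320,::-1]
for n,c in(("side",a),("top",b)):
    c=cv2.resize(c,None,fx=5,fy=5,interpolation=cv2.INTER_CUBIC)
    cv2.imwrite(f"pics/{n}c.png",c)
```

```text
(no output)
```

View pics/sidec.png

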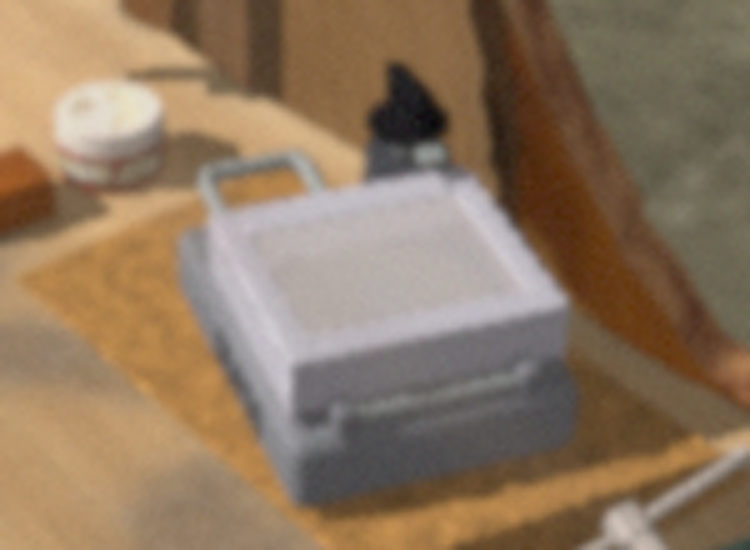

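View pics/topc.png

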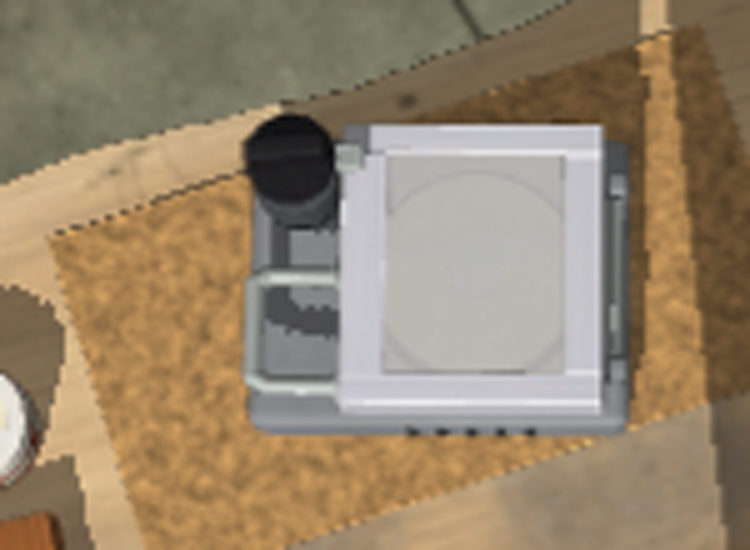

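Pixels read off the crops (5x, offsets side (215,135), top (170,130)):
- **Guard top corners:** side (210,225), (293,365), (568,298). Top (340,412), (603,410), (603,126).
- **Handle bar:** middle at side (252,161) and top (252,331).
- **Knob flange:** centre at side (409,122) and top (290,159).

I'll triangulate these freely, then fit a pose.

Create h.py:
```python
import numpy as np,cv2
from station import arm
P={n:arm.camera_params(n) for n in("side","top")}
def proj(n,X):
    p=P[n];M=np.linalg.inv(p["T"]);K=np.array([[p["fx"],0,p["cx"]],[0,p["fy"],p["cy"]],[0,0,1]])
    return cv2.projectPoints(np.atleast_2d(X).astype(float),cv2.Rodrigues(M[:3,:3])[0],M[:3,3],K,np.array(p["D"]))[0][:,0]
def Rz(a):c,s=np.cos(a),np.sin(a);return np.array([[c,-s,0],[s,c,0],[0,0,1.]])
```

Create m.py:
```python
from h import *
from scipy.optimize import least_squares
side=np.array([(210,225),(293,365),(568,298),(252,161),(409,122)])/5-.4+[215,135]
top=np.array([(340,412),(603,410),(603,126),(252,331),(290,159)])/5-.4+[170,130]
names="fr- rr- rr+ handle flange".split()
for n,a,b in zip(names,side,top):
    r=least_squares(lambda X:np.r_[proj("side",X)[0]-a,proj("top",X)[0]-b],[.5,.2,.1]);print(n,r.x.round(4),r.fun.round(1))
L=np.array([(-.065,-.075,.092),(.072,-.075,.092),(.072,.075,.092),(-.11,-.035,.086),(-.09,.05,.113)])
f=lambda v:(lambda W:np.r_[proj("side",W)-side,proj("top",W)-top].ravel())(L@Rz(v[3]).T+v[:3])
r=least_squares(f,[.5,.2,0,-1.57]);print(r.x.round(4),r.fun.reshape(-1,2).round(1).tolist())
W=L@Rz(r.x[3]).T+r.x[:3];print(W.round(4))
print("knob grip",(np.array([-.09,.05,.1255])@Rz(r.x[3]).T+r.x[:3]).round(4), "handle",W[3].round(4))
```

```bash
python3 m.py
```

```text
fr- [0.3608 0.2331 0.0888] [-0.9  0.2  0.2 -0.8]
rr- [0.3574 0.0966 0.0959] [-0.8  0.2  0.2 -0.8]
rr+ [0.5058 0.0931 0.1004] [-0.1  0.   0.  -0.1]
handle [0.4025 0.2782 0.093 ] [-0.3  0.1  0.1 -0.3]
flange [0.4882 0.2559 0.1129] [-0.1  0.   0.  -0.1]
[ 0.4344  0.1668  0.0032 -1.5944] [[-0.9, -1.9], [-0.6, 0.4], [0.4, 1.5], [-0.4, 1.3], [-0.6, -0.8], [-0.3, -1.3], [0.2, -0.9], [-0.0, -0.3], [0.5, 0.1], [-0.0, 0.2]]
[[0.3609 0.2336 0.0952]
 [0.3577 0.0966 0.0952]
 [0.5077 0.0931 0.0952]
 [0.402  0.2776 0.0892]
 [0.4865 0.2556 0.1162]]
knob grip [0.4865 0.2556 0.1287] handle [0.402  0.2776 0.0892]
```

The fit agrees with the text: base z 3.2 mm against 4, and yaw -1.594. Before moving I'll triangulate the wooden beam and post and work out the tool-axis shift.

Run:
```python
from h import *
from scipy.optimize import least_squares
for n,a,b in(("beam end up",(425,115),(150,145)),("beam end low",(425,140),(172,180)),("post",(385,130),(125,210)),("postfoot",(380,215),(195,265))):
    a=np.array(a)*.7;b=np.array(b)*.7
    r=least_squares(lambda X:np.r_[proj("side",X)[0]-a,proj("top",X)[0]-b],[.5,.4,.1]);print(n,r.x.round(3),r.fun.round(1))
s=arm.get_state();yaw=s["ee_rot"][2];R=Rz(yaw)@np.diag([1,-1,-1])
print((R.T@(np.array([.4865,.2556,.197])-s["eef_pos"])).round(4), "turn",yaw+1.54)
```

```text
beam end up [0.609 0.532 0.223] [ 0.5 -0.1 -0.1  0.4]
beam end low [0.579 0.51  0.171] [-5.9  1.4  1.2 -4.5]
post [0.52  0.587 0.175] [-3.3  0.7  0.6 -2.4]
postfoot [ 0.472  0.524 -0.011] [-6.2  1.3  1.  -5.1]
[4.119e-01 3.108e-01 3.000e-04] turn 1.30011584668185
```

Units first: shifts go in shares of 0.8 m and turns go in shares of 4 rad. So 0.412 m / 0.8 = 0.515, 0.16 m / 0.8 = 0.2, 1.3 rad / 4 = 0.325.

creep_tool(rows=[0.06, 0.0375, 0.025, 0, 0.025, 0.06, 0.075, 0.0563, 0, 0.05, 0.06, 0.1125, 0.0875, 0, 0.075, 0.06, 0.15, 0.1125, 0, 0.1, 0.06, 0.1875, 0.1438, 0, 0.125, 0.06, 0.225, 0.1688, 0, 0.15, 0.06, 0.2625, 0.2, 0, 0.175, 0.06, 0.3, 0.225, 0, 0.2, 0.06, 0.3375, 0.2563, 0, 0.225, 0.06, 0.375, 0.2813, 0, 0.25, 0.06, 0.4125, 0.3125, 0, 0.275, 0.06, 0.45, 0.3375, 0, 0.3, 0.06, 0.4875, 0.3688, 0, 0.325, 0.06, 0.5063, 0.3813, 0, 0.325, 0.06, 0.515, 0.3888, 0, 0.325, 0.06, 0.515, 0.3888, 0, 0.325, 0.06, 0.515, 0.3888, 0, 0.325])

```text
t: 1.62
eef_pos: [0.4866, 0.2556, 0.1977]
ee_rot: [3.141, 0.0, -1.54]
force: [-0.6, -0.4, 1.0]
width: 0.0602
gripper_force: 0.0
```

Run:
```python
from h import *
s=arm.get_state();print(s["t"],s["eef_pos"],s["ee_rot"],s["q"],s["force"])
for n,(r,c) in {"side":(90,215),"top":(130,150)}.items():
    cv2.imwrite(f"pics/{n}1.png",cv2.resize(arm.grab_frame(n)[r:r+110,c:c+150,::-1],None,fx=4,fy=4,interpolation=cv2.INTER_CUBIC))
a=np.hstack([cv2.resize(cv2.imread(f"pics/{n}1.png"),(400,293)) for n in("side","top")]);cv2.imwrite("pics/k1.png",a)
```

```text
1.6167 [0.48657576 0.25563352 0.19769945] [ 3.14131286e+00  9.09652267e-06 -1.54036279e+00] [ 8.40030350e-01  1.53244793e-01 -2.66357432e-01 -2.28663945e-04
 -1.15138052e+00 -8.09503678e-01] [-0.5777653  -0.38425009  0.95543934]
```

View pics/k1.png

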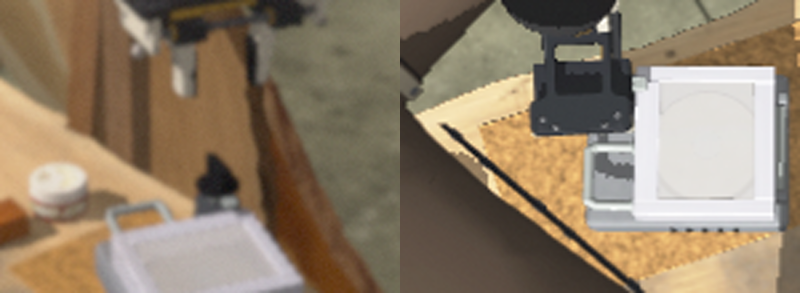

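In the side view the open fingers, at (185,75) and (258,68), straddle the knob's bar at (213,165). I'll descend and close.

In the tool's units: 0.076 m / 0.8 = 0.095, 0.06 m / 0.8 = 0.075.

creep_tool(rows=[0.06, 0, 0, 0.025, 0, 0.06, 0, 0, 0.05, 0, 0.06, 0, 0, 0.075, 0, 0.06, 0, 0, 0.0875, 0, 0.06, 0, 0, 0.095, 0, 0.06, 0, 0, 0.095, 0, 0.03, 0, 0, 0.095, 0, 0.0, 0, 0, 0.095, 0, 0.0, 0, 0, 0.095, 0, 0.0, 0, 0, 0.095, 0, 0.0, 0, 0, 0.095, 0, 0.0, 0, 0, 0.095, 0], force=15)

```text
t: 2.72
eef_pos: [0.4868, 0.2558, 0.1222]
ee_rot: [-3.141, 0.0, -1.54]
force: [-0.7, -0.4, -0.2]
width: 0.0256
gripper_force: 0.0
```

creep_tool(rows=[0.0, 0, 0, 0, 0, 0.0, 0, 0, 0, 0, 0.0, 0, 0, 0, 0, 0.0, 0, 0, 0, 0, 0.0, 0, 0, 0, 0], force=15)

```text
t: 3.13
eef_pos: [0.4867, 0.2557, 0.1218]
ee_rot: [3.142, -0.0, -1.54]
force: [-0.3, 0.7, 0.3]
width: 0.0002
gripper_force: 0.0
```

Run:
```python
from h import *
o=[]
for n,(r,c) in {"side":(105,250),"top":(120,160)}.items():
    o.append(cv2.resize(arm.grab_frame(n)[r:r+80,c:c+80,::-1],(400,400),interpolation=cv2.INTER_CUBIC))
    print(n,proj(n,arm.get_state()["eef_pos"])-[c,r])
cv2.imwrite("pics/k2.png",np.hstack(o))
```

```text
side [[45.95115992 51.41268588]]
top [[67.30482548 40.94857085]]
```

View pics/k2.png

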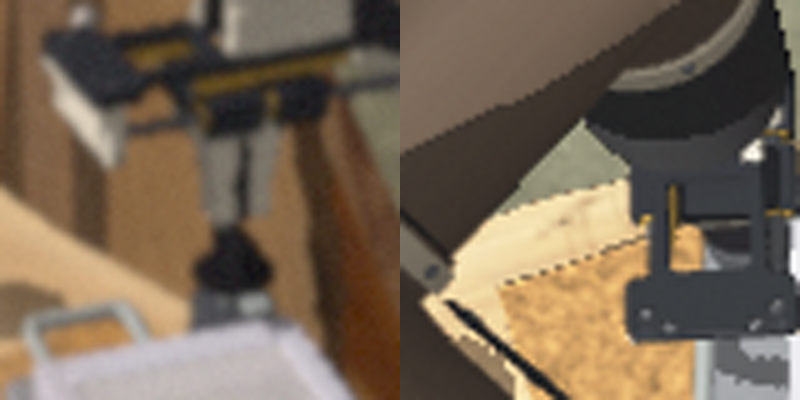

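Run:
```python
from h import *
v=np.array([.4344,.1668,.0036]);
for k in(0,.12):
  for h in(.113,.138):
    L=np.array([[-.09,.05,h]]*4)+np.array([(a,b,0) for a in(-.021,.021) for b in(-.0065,.0065)])@Rz(k).T
    W=L@Rz(-1.594).T+v
    print(k,h,((proj("side",W)-[215,135]+.4)*5).round().tolist(),((proj("top",W)-[170,130]+.4)*5).round().tolist())
```

```text
0 0.113 [[381.0, 101.0], [403.0, 97.0], [409.0, 139.0], [431.0, 134.0]] [[249.0, 172.0], [249.0, 148.0], [330.0, 172.0], [331.0, 148.0]]
0 0.138 [[383.0, 62.0], [404.0, 58.0], [411.0, 99.0], [433.0, 95.0]] [[242.0, 159.0], [243.0, 134.0], [326.0, 159.0], [326.0, 134.0]]
0.12 0.113 [[378.0, 102.0], [398.0, 97.0], [414.0, 138.0], [435.0, 133.0]] [[250.0, 177.0], [248.0, 152.0], [332.0, 167.0], [329.0, 143.0]]
0.12 0.138 [[379.0, 63.0], [400.0, 58.0], [416.0, 99.0], [437.0, 94.0]] [[244.0, 164.0], [241.0, 139.0], [327.0, 154.0], [324.0, 130.0]]
```

Run:
```python
import cv2,numpy as np
a=cv2.imread("pics/sidec.png")[40:190,350:470]; b=cv2.imread("pics/topc.png")[95:245,230:350]
g=lambda c:cv2.resize(np.clip((c/255.)**.45*255,0,255).astype('uint8'),(400,500),interpolation=cv2.INTER_CUBIC)
cv2.imwrite("pics/k3.png",np.hstack([g(a),g(b)]))
```

```text
(no output)
```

View pics/k3.png

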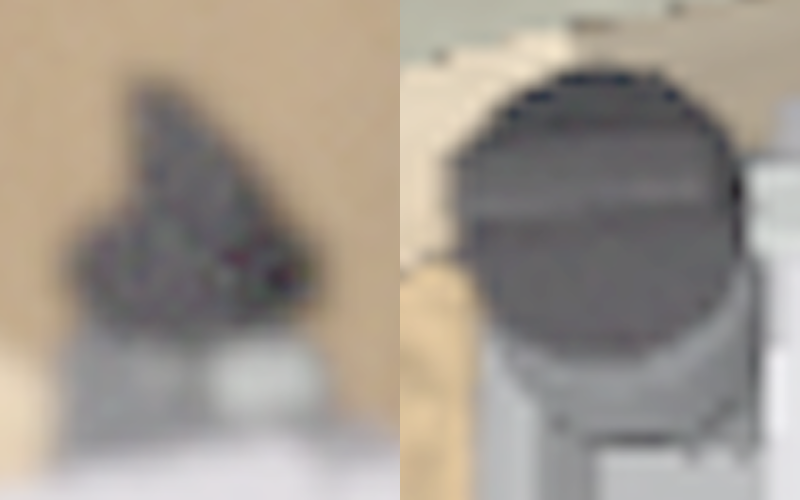

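The bar sits within about 2 mm of the model in both views. But the fingertips in k2 end at (235,222), above the projected TCP at (230,257). I'll check the TCP against the first hover picture, where the tips were at k1 (185,93) and (258,83).

Run:
```python
from h import *
for z in(.1977,.218):
    W=np.array([[.4866-.04,.2556,z],[.4866,.2556,z],[.4866+.04,.2556,z]])
    print(((proj("side",W)-[215,90])*2.667).round(),((proj("top",W)-[150,130])*2.667+[400,0]).round())
for z in(.122,.142): print(((proj("side",[.4867,.2557,z])-[250,105])*5).round())
s=arm.get_state();print(s["eef_pos"],s["q"],s["width"],s["force"])
```

```text
[[181. 119.]
 [219. 112.]
 [255. 105.]] [[597. 104.]
 [597.  60.]
 [596.  18.]]
[[182. 100.]
 [219.  93.]
 [256.  87.]] [[594.  98.]
 [594.  54.]
 [593.  10.]]
[[230. 257.]]
[[231. 225.]]
[0.48667486 0.25568757 0.12183264] [ 8.40132488e-01  2.17511105e-01 -3.71774647e-01  1.59795297e-05
 -9.81577637e-01 -8.09175417e-01] 0.0003332957556693482 [-0.60774045  0.26142364  0.64705035]
```

The fingertips really end about 20–22 mm above the reported TCP. Both pictures show it, and the fingers closed on nothing just above the bar. I'll open, go 18 mm lower and close again.

In the tool's units: 0.017 m / 0.8 = 0.0213, 0.012 m / 0.8 = 0.015.

creep_tool(rows=[0.06, 0, 0, -0.0063, 0, 0.06, 0, 0, -0.0063, 0, 0.06, 0, 0, -0.0063, 0, 0.06, 0, 0, -0.0063, 0, 0.06, 0, 0, -0.0063, 0, 0.06, 0, 0, -0.0063, 0, 0.06, 0, 0, -0.0063, 0, 0.06, 0, 0, 0.0075, 0, 0.06, 0, 0, 0.015, 0, 0.06, 0, 0, 0.0213, 0, 0.0, 0, 0, 0.0213, 0, 0.0, 0, 0, 0.0213, 0, 0.0, 0, 0, 0.0213, 0, 0.0, 0, 0, 0.0213, 0, 0.0, 0, 0, 0.0213, 0, 0.0, 0, 0, 0.0213, 0, 0.0, 0, 0, 0.0213, 0, 0.0, 0, 0, 0.0213, 0, 0.0, 0, 0, 0.0213, 0], force=20)

```text
t: 4.82
eef_pos: [0.4876, 0.2558, 0.1051]
ee_rot: [-3.14, 0.0, -1.539]
force: [4.9, -1.4, -1.8]
width: 0.0125
gripper_force: 20.0
```

The bar is gripped at 12.5 mm. I'll push down with a firmer grip.

In the tool's units: 0.009 m / 0.8 = 0.0113, 0.008 m / 0.8 = 0.01.

creep_tool(rows=[0.0, 0, 0, 0, 0, 0.0, 0, 0, 0.0038, 0, 0.0, 0, 0, 0.0075, 0, 0.0, 0, 0, 0.01, 0, 0.0, 0, 0, 0.0113, 0, 0.0, 0, 0, 0.0113, 0, 0.0, 0, 0, 0.0113, 0], force=45)

```text
t: 5.4
eef_pos: [0.4877, 0.256, 0.097]
ee_rot: [-3.139, 0.001, -1.539]
force: [2.5, -1.5, 7.8]
width: 0.0123
gripper_force: 45.0
```

In the tool's units: 0.001 m / 0.8 = 0.0013, -0.6 rad / 4 = -0.15.

creep_tool(rows=[0.0, 0, 0, 0.0013, 0, 0.0, 0, 0, 0.0013, -0.025, 0.0, 0, 0, 0.0013, -0.05, 0.0, 0, 0, 0.0013, -0.075, 0.0, 0, 0, 0.0013, -0.1, 0.0, 0, 0, 0.0013, -0.125, 0.0, 0, 0, 0.0013, -0.15, 0.0, 0, 0, 0.0013, -0.15], force=45)

```text
t: 6.07
eef_pos: [0.4882, 0.2561, 0.0964]
ee_rot: [-3.139, -0.001, -0.933]
force: [3.6, -2.0, 10.8]
width: 0.0122
gripper_force: 45.0
```

In the tool's units: -0.88 rad / 4 = -0.22.

creep_tool(rows=[0.0, 0, 0, 0, -0.025, 0.0, 0, 0, 0, -0.05, 0.0, 0, 0, 0, -0.075, 0.0, 0, 0, 0, -0.1, 0.0, 0, 0, 0, -0.125, 0.0, 0, 0, 0, -0.15, 0.0, 0, 0, 0, -0.175, 0.0, 0, 0, 0, -0.2, 0.0, 0, 0, 0, -0.22, 0.0, 0, 0, 0, -0.22], force=45)

```text
t: 6.9
eef_pos: [0.4885, 0.2566, 0.0965]
ee_rot: [-3.14, -0.004, -0.054]
force: [3.4, -2.3, 8.6]
width: 0.0123
gripper_force: 45.0
```

```bash
python3 -c "
from station import arm
print(arm.get_state()['moment'])"
```

```text
[-0.74585544 -1.54707994  0.02669034]
```

In the tool's units: -0.085 m / 0.8 = -0.1063, -0.08 m / 0.8 = -0.1.

creep_tool(rows=[0.0, 0, 0, -0.005, 0, 0.0, 0, 0, -0.01, 0, 0.0, 0, 0, -0.0113, 0, 0.0, 0, 0, -0.0113, 0, 0.03, 0, 0, -0.0113, 0, 0.03, 0, 0, -0.0113, 0, 0.03, 0, 0, -0.0113, 0, 0.03, 0, 0, -0.0113, 0, 0.03, 0, 0, -0.0375, 0, 0.03, 0, 0, -0.0625, 0, 0.03, 0, 0, -0.0875, 0, 0.03, -0.05, 0, -0.1, 0, 0.03, -0.1, 0, -0.1, 0, 0.03, -0.1063, 0, -0.1, 0, 0.03, -0.1063, 0, -0.1, 0], force=20)

```text
t: 8.15
eef_pos: [0.3999, 0.2608, 0.1753]
ee_rot: [-3.14, 0.0, -0.058]
force: [0.5, -0.3, -0.2]
width: 0.03
gripper_force: 0.0
```

Run:
```python
from h import *
o=[]
for n,(r,c) in {"side":(100,245),"top":(120,190)}.items():
    o.append(cv2.resize(arm.grab_frame(n)[r:r+80,c:c+80,::-1],(400,400),interpolation=cv2.INTER_CUBIC))
s=arm.get_state();e=s["eef_pos"]
a=-1.594
H=np.array([.402,.2776,.0895]);print("tip side k4",(proj("side",e+[0,0,.022])-[245,100])*5,"handle",(proj("side",H)-[245,100])*5)
yaw=s["ee_rot"][2];R=Rz(yaw)@np.diag([1,-1,-1]);print(e,yaw,"shift to handle",(R.T@(H-e)).round(4),"width",s["width"],s["force"])
cv2.imwrite("pics/k4.png",np.hstack(o))
```

```text
tip side k4 [[105.87042661 183.28182584]] handle [[ 97.92567125 340.31304296]]
[0.40181629 0.26110246 0.17509469] -0.05857037792415576 shift to handle [-0.0008 -0.0165  0.0856] width 0.0299925217787547 [-0.24904837  0.24513298 -0.59534792]
```

View pics/k4.png

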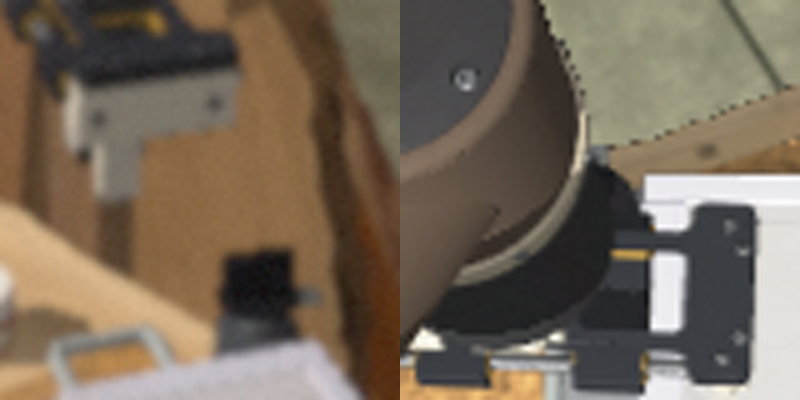

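The tongue at (308,297) now points to the knob's outer side, off the guard, so it is unlocked. The handle bar is at about (105,337), as predicted. I'll go down over it.

In the tool's units: 0.121 m / 0.8 = 0.1513, -0.005 m / 0.8 = -0.0063, -0.035 rad / 4 = -0.0088.

creep_tool(rows=[0.03, -0.0063, -0.02, 0, -0.0088, 0.03, -0.0063, -0.02, 0.0375, -0.0088, 0.03, -0.0063, -0.02, 0.075, -0.0088, 0.03, -0.0063, -0.02, 0.1125, -0.0088, 0.03, -0.0063, -0.02, 0.1375, -0.0088, 0.03, -0.0063, -0.02, 0.1513, -0.0088, 0.03, -0.0063, -0.02, 0.1513, -0.0088, 0.0, -0.0063, -0.02, 0.1513, -0.0088, 0.0, -0.0063, -0.02, 0.1513, -0.0088, 0.0, -0.0063, -0.02, 0.1513, -0.0088, 0.0, -0.0063, -0.02, 0.1513, -0.0088, 0.0, -0.0063, -0.02, 0.1513, -0.0088, 0.0, -0.0063, -0.02, 0.1513, -0.0088], force=20)

```text
t: 9.33
eef_pos: [0.3987, 0.2791, 0.055]
ee_rot: [-3.138, -0.002, -0.024]
force: [-0.1, 5.5, -1.2]
width: 0.0091
gripper_force: 20.0
```

```bash
python3 -c "
from h import *
s=arm.get_state();print(s['force'],s['moment'])"
```

```text
[-0.06864463  5.51633515 -1.18741525] [1.9816335  0.16892876 0.05056631]
```

Gripped at 9 mm. I'll follow the arc to 25° first and check the forces.

In the tool's units: -0.077 m / 0.8 = -0.0963, 0.03 m / 0.8 = 0.0375.

creep_tool(rows=[0.0, 0, 0.0038, -0.02, 0, 0.0, 0, 0.01, -0.04, 0, 0.0, 0, 0.0175, -0.06, 0, 0.0, 0, 0.0275, -0.0781, 0, 0.0, 0, 0.0375, -0.0963, 0, 0.0, 0, 0.0375, -0.0963, 0, 0.0, 0, 0.0375, -0.0963, 0], force=25)

```text
t: 9.92
eef_pos: [0.3979, 0.2493, 0.1326]
ee_rot: [-3.136, -0.003, -0.025]
force: [-2.3, 9.0, 3.1]
width: 0.0091
gripper_force: 25.0
```

In the tool's units: 0.089 m / 0.8 = 0.1113, 0.074 m / 0.8 = 0.0925.

creep_tool(rows=[0.0, 0, 0.01, -0.0181, 0, 0.0, 0, 0.0238, -0.0338, 0, 0.0, 0, 0.0394, -0.0488, 0, 0.0, 0, 0.0556, -0.0613, 0, 0.0, 0, 0.0731, -0.0731, 0, 0.0, 0, 0.0925, -0.0831, 0, 0.0, 0, 0.1113, -0.0913, 0, 0.0, 0, 0.1113, -0.0913, 0, 0.0, 0, 0.1113, -0.0913, 0, 0.0, 0, 0.1113, -0.0913, 0, 0.0, 0, 0.1113, -0.0913, 0], force=25)

```text
t: 10.83
eef_pos: [0.3954, 0.1595, 0.2049]
ee_rot: [-3.139, -0.002, -0.025]
force: [-5.3, 4.8, 10.6]
width: 0.0087
gripper_force: 25.0
```

Run:
```python
from h import *
o=[]
s=arm.get_state();print(s["eef_pos"],s["force"],s["qd"].round(3))
v=np.array([.4344,.1668,.0036])
for n,(r,c) in {"side":(90,220),"top":(120,190)}.items():
    im=arm.grab_frame(n)
    for t in(55,60,65):
        t=np.radians(t);g=np.array([[-.143,-.075,.036],[-.143,.075,.036],[-.188,-.06,.03],[-.188,-.01,.03]])
        L=np.c_[g[:,0]*np.cos(t)+g[:,2]*np.sin(t)+.078,g[:,1],-g[:,0]*np.sin(t)+g[:,2]*np.cos(t)+.056]
        print(n,round(np.degrees(t)),((proj(n,L@Rz(-1.594).T+v)-[c,r])*4).round().tolist())
    o.append(cv2.resize(im[r:r+120,c:c+100,::-1],(400,480),interpolation=cv2.INTER_CUBIC))
cv2.imwrite("pics/k5.png",np.hstack(o))
```

```text
[0.39538754 0.15945456 0.20485394] [-5.32682604  4.76810913 10.59965223] [ 0.002  0.004  0.    -0.002 -0.     0.002]
side 55 [[184.0, 290.0], [416.0, 247.0], [191.0, 211.0], [270.0, 198.0]]
side 60 [[191.0, 295.0], [425.0, 251.0], [200.0, 214.0], [279.0, 200.0]]
side 65 [[198.0, 301.0], [434.0, 257.0], [208.0, 219.0], [289.0, 205.0]]
top 55 [[326.0, 336.0], [327.0, 91.0], [272.0, 300.0], [272.0, 215.0]]
top 60 [[347.0, 334.0], [347.0, 89.0], [298.0, 298.0], [298.0, 212.0]]
top 65 [[368.0, 333.0], [368.0, 87.0], [325.0, 296.0], [326.0, 210.0]]
```

View pics/k5.png

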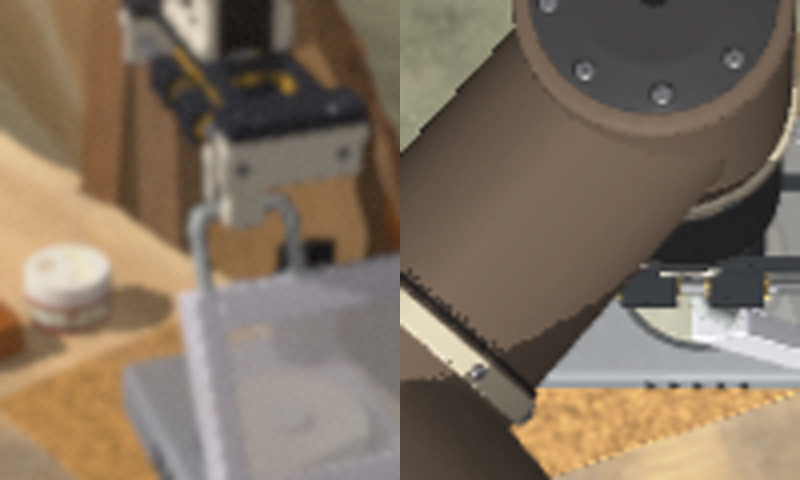

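The guard stands open and held. The handle bar's middle is at about (243,207) in the side picture, against the model's (240,207) at 60°. The chord of the measured motion gives 59–60.5°. I'll ease about 2 mm of radial strain, settle and hand in.

In the tool's units: -0.002 m / 0.8 = -0.0025, -0.0015 m / 0.8 = -0.0019.

creep_tool(rows=[0.0, -0.0013, -0.0006, -0.0013, 0, 0.0, -0.0019, -0.0013, -0.0025, 0, 0.0, -0.0019, -0.0013, -0.0025, 0, 0.0, -0.0019, -0.0013, -0.0025, 0, 0.0, -0.0019, -0.0013, -0.0025, 0, 0.0, -0.0019, -0.0013, -0.0025, 0, 0.0, -0.0019, -0.0013, -0.0025, 0, 0.0, -0.0019, -0.0013, -0.0025, 0], force=25)

```text
t: 11.6
eef_pos: [0.395, 0.1588, 0.2052]
ee_rot: [3.14, -0.003, -0.025]
force: [12.7, -2.9, -8.1]
width: 0.0089
gripper_force: 25.0
```

In the tool's units: 0.001 m / 0.8 = 0.0013, 0.0008 m / 0.8 = 0.001.

creep_tool(rows=[0.0, 0.0013, 0.0005, 0.001, 0, 0.0, 0.0013, 0.0005, 0.001, 0, 0.0, 0.0013, 0.0005, 0.001, 0, 0.0, 0.0013, 0.0005, 0.001, 0, 0.0, 0.0013, 0.0005, 0.001, 0, 0.0, 0.0013, 0.0005, 0.001, 0], force=25)

```text
t: 12.1
eef_pos: [0.3951, 0.1589, 0.2052]
ee_rot: [-3.141, -0.002, -0.025]
force: [6.1, 0.3, -0.4]
width: 0.0085
gripper_force: 25.0
```

Run:
```python
import numpy as np
y,z=.2791-.1592,.2050-.055
print(np.degrees(2*np.arcsin(np.hypot(y,z)/2/.1904)),2*(np.degrees(np.arctan2(y,z))-9.07))
```

```text
60.567642747408556 59.13301942266045
```

Forces are small, the guard is at about 60°, and it is still gripped. Handing in.

```bash
python3 -c "
from station import arm
print(arm.job_done())"
```

```text
the job is handed in; nothing more can be done
None
```

I pushed the knob down and turned it a quarter turn anticlockwise to unlock it. The guard was at about 60° open (estimates 59–60.5°), held by its handle in the fingers, when I handed the job in at about 12 s.

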